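Pack the model lorry in its carrying case and close up

ROBOT

A 7-joint arm with a two-finger parallel gripper is mounted at the origin on the work surface. World frame = base frame: x ahead of the robot, y to its left, z up, the work surface at z = 0. Lengths are in m, angles in degrees, forces in N, time in s.
With the tool pointing down it reaches from about 0.35 to 0.9 m from the base axis. Payload 19.9 kg.
Tool frame: the origin (TCP) lies at the very end of the fingers, on their centre line; the grasp point (between the pads) lies 19 mm behind it; x points along the fingers, z is the direction in which the jaws open and shut, and the axes are right-handed (so a half turn about x gives the same grasp; the last joint's range is limited). The gripper opens to 85 mm and grips with 20 to 120 N. Pads are 22 mm wide; open, the fingers measure 114 mm over their backs; the gripper's body (76 mm by 85 mm) begins 54 mm behind the grasp point. The pads swing forward as they close: fully open they stand 13 mm farther back than shut.
Start: joints at [-67.351, 23.915, -0.59, 92.452, 0.269, 63.638, -3.037], TCP at [0.264, 0.566, 0.231] pointing down, gripper open.
Joint ranges: [-161.28, 161.28], [-22.2, 115.67], [-73.04, 71.86], [3.21, 147.25], [-68.34, 248.33], [10.77, 114.83], [-161.83, 161.83]. Speed limits (degrees/s): [108.29, 108.29, 136.94, 136.94, 172.46, 172.46, 172.46].

INTERFACE

Orientations are given as [roll, pitch, yaw] about the fixed x, y, z axes, in that order (R = Rz(yaw) Ry(pitch) Rx(roll)).
In Python, from station import state, capture, camera_model, job_done gives the robot as it stands. The module is installed in compiled form; this text tells all that it offers.
- The arm moves only by the tool carry_out, never from a script. Its argument "steps" is a list of rows, each a list of 3 entries, a list of its own where there are three numbers: the shift along the tool's x, y, z in cm, then the turn, a rotation vector about the tool's x, y, z in rad, then the closure in counts, from 0 (fully open) to 255 (shut). A call has 1 to 12 rows; each row is the pose to reach, as a shift and turn from the pose measured when the call began, along the tool's axes at that moment; what a row does not reach only later rows make up. A row lasts 1/8 s, in which the tool goes at most 62.5 mm and 10.7 degrees, less where a joint would pass 70% of its speed; a pose out of reach is approached as far as the arm can. A call with a gripper value outside its range is refused whole. The fingers move at their own pace and stop on an object; "newtons" is the grip in N (left out, the last holds). Time passes only in rows, so rows that repeat a pose let the fingers close. It gives the time, the measured TCP pose, the force and the opening at its end, in the units of the state.
- state(): the state, without advancing time (a new reading comes with each control period).
- capture(name): name is "side" or "top"; returns (picture, depth): 384x512x3 uint8, red, green, blue; 384x512 float32, m along the optical axis (not along the pixel's ray), 0 where there is no reading.
- camera_model(name): a dict with "K" (3x3 intrinsics, pixels), "distortion" ([k1, k2, p1, p2, k3] as OpenCV has them; the pictures are not rectified), "rvec" (rotation vector, rad) and "tvec" (3), from world to camera coordinates, as OpenCV has them. Camera axes: x right, y down, z forward; pixel columns grow to the right and rows downward; lengths in m; the calibration is good to about 2 mm. A picture is of the moment at which its call begins. camera_model takes no time and is no camera call.
- job_done(): hands the job in, once; it reports no verdict.
The state is a dict: "t": time; "qpos": joint angles; "joint_velocities": joint speeds; "effort": joint torques, N m; "tool_pos": TCP position; "eef_rot": TCP orientation; "ft_force": force on the tool from outside, world axes, zero at the start; "ft_torque": the same for the moment, N m; "grip_width": finger opening in m.
Only numpy, scipy, OpenCV 4.12 (cv2) and the standard library are available. Lean on these libraries where they do the work, as an engineer would, in place of code of your own. Each camera call takes 0.05 s, during which the arm holds its last target. There are 200 camera calls.

TASK

Pack up after the model show: stand the six-wheeled box-bodied lorry on its wheels in the empty bay of the open carrying case (either way round), setting it down rather than dropping it. Then close the case's lid gently until it is fully shut, and fold the clip on its front edge down flat against the case. Leave the other models where they are.

Things in the scene. Friction and masses are not known exactly. Their poses are not given: they have to be found in the camera images.
- lorry: Grey six-wheeled model lorry, 120 mm long, 44 mm wide, 54 mm high, about 0.2 kg, loose on the table: bonnet and cab in front, behind them a flat-sided closed box body 64 mm long and 44 mm wide, its roof at 54 mm, its sides reaching down to 17 mm (grip it across these, along y). Origin: centre of the footprint, under the wheels; x towards the bonnet, y to its left, z up.
- lorry_grip (a point): Point on the roof of the lorry's box body, 20 mm behind the lorry's origin along x and 54 mm above it, near the centre of mass; axes as the lorry's.
- case: Black hard-plastic carrying case, fixed, 160 mm deep (x), 240 mm wide (y), base 50 mm high with 4 mm walls. Origin: centre of its underside; x points from the front (clip side) to the back (hinge side), y along the front, z up. Inside lie two equal liners side by side along y. A folded handle sticks out 13 mm on the +y end.
- liner: Grey liner with the empty bay, 151 (x) by 115 (y) by 20 mm, in either half of the case, 58 mm from its centre. Origin: centre of its underside, 4 mm above the table; axes as the case's. Bay: centred, 132 mm along x, 56 mm along y, 16 mm deep; its floor is 8 mm and the liner's top 24 mm above the table. The case's end wall stands 58 mm from the bay's middle, the armoured car's side 90 mm.
- armoured_car: Grey four-wheeled model armoured car, 92 mm long, 40 mm wide, 43 mm high, already packed in the other liner's bay. Not to be moved. Origin: centre of its footprint.
- tank: Grey tracked model tank, 110 mm long with its gun, 54 mm wide, 41 mm high, loose on the table. Not to be moved. Origin: centre of its footprint, x along the gun.
- field_car: Small grey open-topped four-wheeled model car, 88 mm long, 38 mm wide, 41 mm high, loose on the table. Not to be moved. Origin: centre of its footprint.
- lid (a joint): Lid, a shell 160 by 240 mm, 28 mm deep, 3 mm thick, hinged along the top of the base's back wall. 0 = shut, positive = open (rad), 1.57 = upright, at most 2.0; starts at 1.6 to 1.85. A friction hinge: it stays where it is left; 0.5 to 2 N at the free edge moves it. Shut, its top is 78 mm above the table. It cannot shut unless the lorry is down in the bay.
- lid_hinge (a point): Middle of the lid's hinge axis, 80 mm behind the case's origin along case x and 50 mm above the table. The axis runs along case y.
- lid_edge (a point): Middle of the lid's free edge on its outer (top) face: 160 mm from the hinge towards the front and 28 mm above the hinge plane when shut.
- clip (a joint): Grey clip, a flap 48 mm wide, 36 mm long, 4 mm thick, on a pin at the middle of the lid's free edge; it travels with the lid. Angle to the lid in rad: 0 = folded flat against the case's front (lid shut), positive = swung outwards, 1.57 = straight out; starts at 1.15 to 1.6. It stays where it is left; 1.5 N near its end moves it.
- clip_pivot (a point): Middle of the clip's pin, parallel to case y; with the lid shut 86 mm in front of the case's origin (at case x = -0.086) and 62 mm above the table.
- clip_tip (a point): Middle of the clip's free end, 36 mm from the pin; with lid and clip shut it is 26 mm above the table.

How it is judged:
By the outcome, as a careful person would: the job done as asked, in the order asked, and still so for the second after the job is handed in, with the robot touching nothing.
It also fails if it takes over 56 s, if anything falls off the work surface, if the arm or the gripper's body presses on something with over 40 N, if the wrist force passes 120 N, or if a joint passes its speed limit or range.

## Working session

There is one attempt and no reset: what is moved stays moved. The work goes in short steps, Python scripts to look and compute and a tool call to move; the robot and the scene stay as the last step left them, time stands still between calls to the robot, and variables do not carry over. Pictures are saved under pics/ and viewed, about 8 in all and at most 12, crops included, and the job is handed in when it is done.

Besides the shell and the picture viewer there is one more tool, called after "Request:" as a command line: name --argument value ..., lists and objects as JSON in quotes. carry_out: Moves the arm, as the interface text tells. Its arguments: {"type":"object","properties":{"steps":{"type":"array","items":{"type":"array"}},"newtons":{"type":"number"}},"required":["steps"]}

```bash
mkdir -p pics; cat > h.py <<'E'
import numpy as np, cv2
from station import state, capture, camera_model
from scipy.spatial.transform import Rotation as R
def pts(name, depth):
    m=camera_model(name); K=np.array(m["K"],float); D=np.array(m["distortion"],float)
    h,w=depth.shape; u,v=np.meshgrid(np.arange(w),np.arange(h))
    n=cv2.undistortPoints(np.stack([u,v],-1).reshape(-1,1,2).astype(float),K,D).reshape(h,w,2)
    c=np.dstack([n*depth[...,None],depth])
    Rm=cv2.Rodrigues(np.array(m["rvec"],float))[0]; P=(c-np.array(m["tvec"],float).reshape(3))@Rm
    P[depth<=0]=np.nan
    return P
def snap(name,tag):
    im,d=capture(name); cv2.imwrite(f"pics/{tag}.png",im[...,::-1]); np.save(f"pics/{tag}.npy",pts(name,d)); return im,pts(name,d)
E
python3 - <<'E'
from h import *
s=state(); print({k:np.round(v,3) for k,v in s.items()})
a,_=snap("top","t0"); b,_=snap("side","s0")
for n in("top","side"):
    m=camera_model(n); Rm=cv2.Rodrigues(np.array(m["rvec"],float))[0]; print(n,-Rm.T@np.array(m["tvec"]).reshape(3),Rm[2])
cv2.imwrite("pics/b0.png",cv2.resize(np.vstack([a,b])[...,::-1],None,fx=.78,fy=.78))
E
```

```text
{'t': np.float64(0.0), 'qpos': array([-67.352,  23.949,  -0.59 ,  92.485,   0.271,  63.642,  -3.036]), 'joint_velocities': array([-0.016,  0.044, -0.086, -0.038, -0.157,  0.041, -0.032]), 'effort': array([-0.0000e+00, -8.6444e+01,  6.7900e-01, -4.3490e+01,  1.9000e-02,
        7.0000e-03, -0.0000e+00]), 'tool_pos': array([0.264, 0.566, 0.231]), 'eef_rot': array([-174.833,   89.926, -109.858]), 'ft_force': array([-0.031, -0.169,  0.093]), 'ft_torque': array([ 0.012,  0.003, -0.015]), 'grip_width': np.float64(0.085)}
top [ 0.50106427 -0.09325361  0.89383886] [ 0.08119916  0.02221347 -0.99645033]
side [ 0.19072909 -0.58838758  0.7987744 ] [ 0.37138171  0.53466247 -0.75908608]
```

View pics/b0.png

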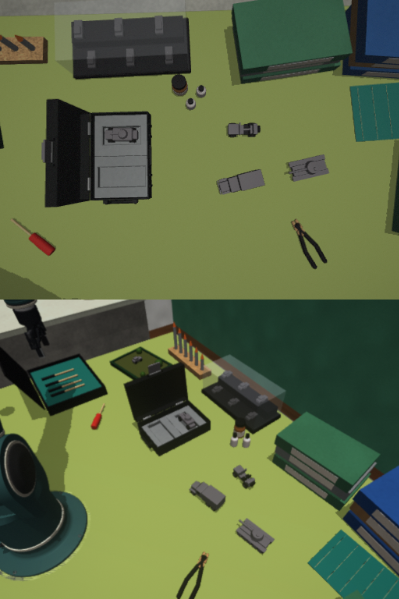

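```bash
python3 - <<'E'
from h import *
P=np.load("pics/t0.npy"); im=cv2.imread("pics/t0.png")
for uv in [(0,0),(511,0),(0,383),(511,383),(256,190)]: print(uv,np.round(P[uv[1],uv[0]],3))
z=P[...,2]
# floor tilt correction check
m=(im[...,1]>im[...,0]+40)&(np.abs(z)<.02); print("table z",np.nanmedian(z[m]))
def rect(mask,name):
    n,l,st,c=cv2.connectedComponentsWithStats(mask.astype(np.uint8))
    for i in range(1,n):
        if st[i,4]<60: continue
        q=P[l==i]; r=cv2.minAreaRect((q[:,:2]*1000).astype(np.float32)); print(name,np.round(c[i]),st[i,4],"xy",np.round(r[0],1),"size",np.round(r[1],1),"ang",round(r[2],2),"zmax",np.round(np.percentile(q[:,2],[50,98]),4))
rm=np.zeros(z.shape,bool); rm[140:260,270:430]=1
rect((z>.012)&rm,"obj"); rect((z>.046)&rm,"roof")
# case
cm=np.zeros(z.shape,bool); cm[120:270,50:200]=1
rect((z>.04)&(z<.056)&cm,"rim"); rect((z>.018)&(z<.03)&cm,"liner"); rect((z>.004)&(z<.013)&cm,"bay"); rect((z>.06)&cm,"lid")
c=cv2.resize(im[115:275,45:205],None,fx=3.7,fy=3.7,interpolation=2); cv2.imwrite("pics/c1.png",c)
E
```

```text
(0, 0) [ 1.476  0.989 -0.747]
(511, 0) [ 0.911 -0.579  0.15 ]
(0, 383) [ 0.167  0.471 -0.002]
(511, 383) [ 0.156 -0.619 -0.002]
(256, 190) [ 0.574 -0.092 -0.   ]
table z -0.00024810352280420055
obj [312. 166.] 626 xy [ 622.8 -215.3] size [88.4 38.1] ang 88.81 zmax [0.0296 0.0413]
obj [395. 215.] 1183 xy [ 512.  -387.1] size [ 54.  112.3] ang 12.26 zmax [0.0236 0.0422]
obj [309. 233.] 1209 xy [ 476.6 -199.5] size [ 45.  120.1] ang 12.57 zmax [0.0515 0.056 ]
roof [317. 232.] 859 xy [ 479.6 -213.3] size [44.8 92.2] ang 12.79 zmax [0.0529 0.0561]
rim [127. 201.] 2396 xy [551.2 140.1] size [250.8 188.6] ang 0.38 zmax [0.0516 0.0555]
rim [156. 172.] 323 xy [614.6 123.8] size [59.5 34.8] ang 88.91 zmax [0.0427 0.0523]
liner [153. 198.] 4644 xy [556.6 130.3] size [232.8 149. ] ang 0.55 zmax [0.024  0.0279]
liner [154. 259.] 85 xy [428.5 130.7] size [ 9.1 62.6] ang 0.91 zmax [0.0195 0.028 ]
bay [161. 178.] 273 xy [615.1 130. ] size [ 49.3 102.9] ang 0.43 zmax [0.0081 0.0122]
bay [156. 226.] 1483 xy [498.3 130.1] size [ 56.  128.6] ang 0.19 zmax [0.0081 0.0113]
lid [ 79. 197.] 5897 xy [556.  229.7] size [239.8  43. ] ang 0.36 zmax [0.1478 0.2479]
```

View pics/c1.png

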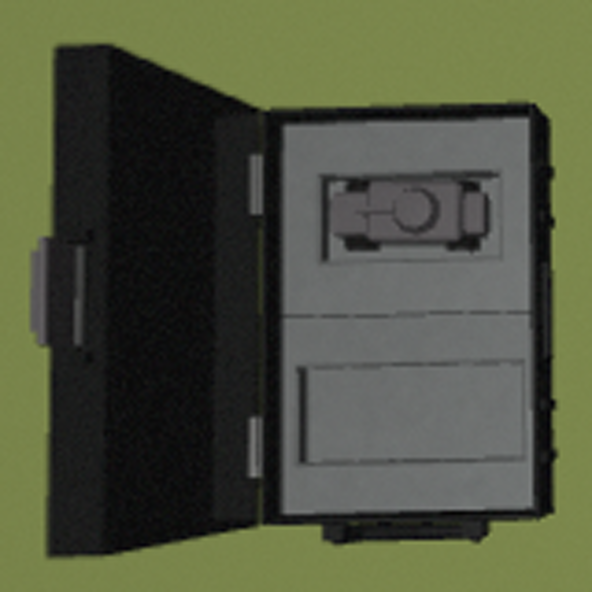

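```bash
cat >> h.py <<'E'
def go(p,yaw,pitch=0):
    """shift(cm), turn(rad) to TCP at p, tool down, jaw axis (tool z) along world yaw (mod 180)"""
    s=state(); R0=R.from_euler("xyz",s["eef_rot"],degrees=True); best=None
    for k in (0,180):
        a=np.radians(yaw+k); z=np.array([np.cos(a),np.sin(a),0]); x=np.array([0,0,-1.])
        r=(R0.inv()*R.from_matrix(np.c_[x,np.cross(z,x),z])).as_rotvec()
        if best is None or np.linalg.norm(r)<np.linalg.norm(best): best=r
    d=R0.inv().apply(np.array(p)-s["tool_pos"])*100
    return np.round(d,2),np.round(best,3)
def st():
    s=state(); print("t",round(float(s["t"]),2),"p",np.round(s["tool_pos"],4),"rpy",np.round(s["eef_rot"],1),"F",np.round(s["ft_force"],1),"w",round(float(s["grip_width"]),4),"q",np.round(s["qpos"],0))
    print("toolaxes",np.round(R.from_euler("xyz",s["eef_rot"],degrees=True).as_matrix().T,3).tolist())
E
python3 - <<'E'
from h import *
st()
print(go([.30,.50,.38],12.6)); print(go([.481,-.219,.38],12.6)); print(go([.481,-.219,.12],12.6)); print(go([.481,-.219,.02],12.6))
P=np.load("pics/t0.npy"); q=P[120:270,40:110].reshape(-1,3); q=q[(q[:,2]>.06)&(np.abs(q[:,0]-.556)<.1)]
# lid inner face: y vs z
A=q[(q[:,2]>.08)&(q[:,2]<.17)]; print("inner face y=a z+b",np.polyfit(A[:,2],A[:,1],1))
for zz in np.arange(.06,.26,.02):
    b=q[np.abs(q[:,2]-zz)<.01]; 
    if len(b): print(round(zz,2),len(b),np.round(np.percentile(b[:,1],[5,50,95]),4))
E
```

```text
t 0.1 p [0.2643 0.566  0.2307] rpy [-175.4   89.9 -110.5] F [0.  0.5 1.1] w 0.0851 q [-67.  24.  -1.  92.   0.  64.  -3.]
toolaxes [[-0.0, -0.001, -1.0], [-0.906, 0.423, -0.0], [0.423, 0.906, -0.001]]
(array([-14.92,  -6.03,  -4.49]), array([ 0.914, -0.001,  0.001]))
(array([-14.86, -52.85, -61.98]), array([ 0.914, -0.001,  0.001]))
(array([ 11.14, -52.85, -61.95]), array([ 0.914, -0.001,  0.001]))
(array([ 21.14, -52.84, -61.94]), array([ 0.914, -0.001,  0.001]))
inner face y=a z+b [0.11341671 0.22558852]
0.06 221 [0.2327 0.2338 0.235 ]
0.08 463 [0.2338 0.2352 0.2367]
0.1 495 [0.2354 0.237  0.2385]
0.12 556 [0.2373 0.2388 0.2406]
0.14 672 [0.2393 0.2414 0.2437]
0.16 307 [0.2424 0.2435 0.2446]
0.2 1394 [0.2233 0.2348 0.2487]
0.22 355 [0.2233 0.2323 0.2394]
0.24 213 [0.2307 0.2321 0.2378]
```

Request:
carry_out --steps '[[[-14.9,-6,-4.5],[0.3,0,0],0],[[-14.9,-6,-4.5],[0.5,0,0],0],[[-14.9,-6,-4.5],[0.7,0,0],0],[[-14.9,-52.8,-62],[0.914,0,0],0],[[-14.9,-52.8,-62],[0.914,0,0],0],[[-14.9,-52.8,-62],[0.914,0,0],0],[[-14.9,-52.8,-62],[0.914,0,0],0],[[-14.9,-52.8,-62],[0.914,0,0],0],[[-14.9,-52.8,-62],[0.914,0,0],0],[[-14.9,-52.8,-62],[0.914,0,0],0],[[-14.9,-52.8,-62],[0.914,0,0],0],[[-14.9,-52.8,-62],[0.914,0,0],0]]'

```text
t: 1.6
tool_pos: [0.4368, -0.0475, 0.3804]
eef_rot: [-95.2, 90.0, -82.5]
ft_force: [1.1, 0.9, -0.3]
grip_width: 0.0855
```

```bash
python3 - <<'E'
from h import *
st()
print(go([.481,-.219,.12],12.6)); print(go([.481,-.219,.02],12.6))
E
```

```text
t 1.6 p [ 0.4368 -0.0475  0.3804] rpy [-95.2  90.  -82.5] F [ 1.1  0.9 -0.3] w 0.0855 q [-41.  -5.  41. 106.   3.  78.  12.]
toolaxes [[0.0, -0.0, -1.0], [-0.219, 0.976, -0.0], [0.976, 0.219, -0.0]]
(array([ 26.04, -17.69,   0.57]), array([ 0., -0.,  0.]))
(array([ 36.04, -17.68,   0.57]), array([ 0., -0.,  0.]))
```

Request:
carry_out --steps '[[[6,-6,0.2],[0,0,0],0],[[12,-12,0.4],[0,0,0],0],[[18,-17.7,0.6],[0,0,0],0],[[24,-17.7,0.6],[0,0,0],0],[[26,-17.7,0.6],[0,0,0],0],[[26,-17.7,0.6],[0,0,0],0],[[26,-17.7,0.6],[0,0,0],0]]'

```text
t: 2.48
tool_pos: [0.4814, -0.2191, 0.1212]
eef_rot: [-120.7, 90.0, -108.1]
ft_force: [0.2, -0.2, 1.0]
grip_width: 0.0853
```

```bash
python3 - <<'E'
from h import *
st()
print(go([.481,-.219,.02],12.6))
E
```

```text
t 2.48 p [ 0.4814 -0.2191  0.1212] rpy [-120.7   90.  -108.1] F [ 0.2 -0.2  1. ] w 0.0853 q [-14.  28.  45. 113. -26.  49.  57.]
toolaxes [[-0.0, -0.001, -1.0], [-0.218, 0.976, -0.001], [0.976, 0.218, -0.0]]
(array([10.12,  0.03, -0.03]), array([-0.   , -0.   ,  0.001]))
```

Request:
carry_out --newtons 35 --steps '[[[5,0,0],[0,0,0],0],[[8.5,0,0],[0,0,0],0],[[10.1,0,0],[0,0,0],0],[[10.1,0,0],[0,0,0],0],[[10.1,0,0],[0,0,0],180],[[10.1,0,0],[0,0,0],180],[[10.1,0,0],[0,0,0],180],[[10.1,0,0],[0,0,0],180],[[10.1,0,0],[0,0,0],180],[[10.1,0,0],[0,0,0],180]]'

```text
t: 3.72
tool_pos: [0.4821, -0.2193, 0.0212]
eef_rot: [-33.7, 89.9, -21.1]
ft_force: [-1.8, 2.9, 13.3]
grip_width: 0.0436
```

```bash
python3 - <<'E'
from h import *
st()
print(go([.4985,.110,.02],0.4))
E
```

```text
t 3.73 p [ 0.4821 -0.2193  0.0212] rpy [-33.7  89.9 -21.1] F [-1.8  2.9 13.3] w 0.0436 q [ -8.  37.  37. 115. -35.  39.  64.]
toolaxes [[0.001, -0.001, -1.0], [-0.218, 0.976, -0.001], [0.976, 0.218, 0.001]]
(array([ 0.11, 31.78,  8.79]), array([0.213, 0.001, 0.001]))
```

Request:
carry_out --steps '[[[-3,0,0],[0,0,0],180],[[-7,0,0],[0,0,0],180],[[-12,0,0],[0,0,0],180],[[-13,4,1],[0.05,0,0],180],[[-13,8.5,2.3],[0.1,0,0],180],[[-13,13,3.6],[0.15,0,0],180],[[-13,17.5,4.8],[0.213,0,0],180],[[-13,22,6.1],[0.213,0,0],180],[[-13,26.5,7.3],[0.213,0,0],180],[[-13,30,8.3],[0.213,0,0],180],[[-13,31.8,8.8],[0.213,0,0],180],[[-13,31.8,8.8],[0.213,0,0],180]]'

```text
t: 5.22
tool_pos: [0.4983, 0.1109, 0.1511]
eef_rot: [-26.4, 89.9, -25.9]
ft_force: [-0.4, -0.3, -1.2]
grip_width: 0.0438
```

```bash
python3 - <<'E'
from h import *
st()
print(go([.4985,.110,.028],0.4))
im,P=snap("side","s1"); im2,P2=snap("top","t1")
c=np.hstack([cv2.resize(im[60:220,130:290],(400,400)),cv2.resize(im2[115:275,45:205],(400,400))]); cv2.imwrite("pics/c2.png",c[...,::-1])
E
```

```text
t 5.22 p [0.4983 0.1109 0.1511] rpy [-26.4  89.9 -25.9] F [-0.4 -0.3 -1.2] w 0.0438 q [-56.  25.  49. 114. -24.  52.   6.]
toolaxes [[0.001, -0.001, -1.0], [-0.008, 1.0, -0.001], [1.0, 0.008, 0.001]]
(array([12.31, -0.09,  0.  ]), array([0.001, 0.001, 0.001]))
```

View pics/c2.png

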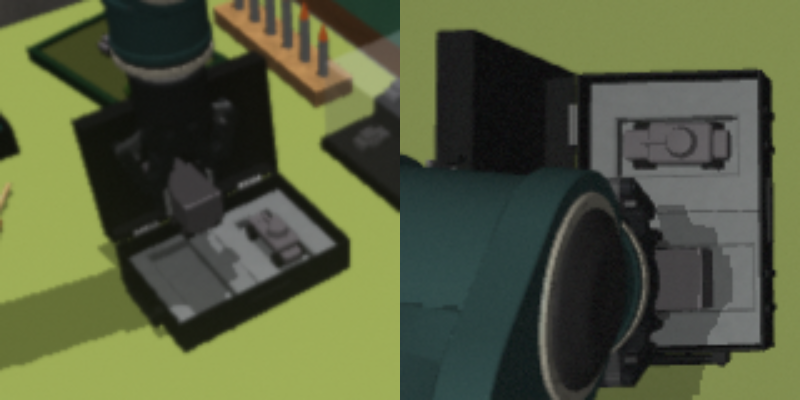

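```bash
python3 - <<'E'
from h import *
P=np.load("pics/t1.npy").reshape(-1,3); S=np.load("pics/s1.npy").reshape(-1,3)
Q=np.r_[P,S]; 
for y0 in np.arange(.1,.5,.04):
    for nm,C in(("top",P),("side",S)):
        b=C[(C[:,1]>y0)&(C[:,1]<y0+.04)&(C[:,2]>.27)&(C[:,0]>0)]
        if len(b)>20: print(nm,round(y0,2),len(b),"x",np.round(np.percentile(b[:,0],[2,98]),3),"z",np.round(np.percentile(b[:,2],[1,99]),3))
b=P[(P[:,2]>.15)&(P[:,2]<.2)&(P[:,1]<.12)&(abs(P[:,0]-.4985)<.04)]
r=cv2.minAreaRect((b[:,:2]*1000).astype(np.float32)); print(len(b),r,b[:,1].min(),np.percentile(b[:,2],[10,50,90]))
b=P[(P[:,1]>.2)&(P[:,1]<.36)&(P[:,2]>.27)]; print("max x over lid",np.percentile(b[:,0],99))
E
```

```text
top 0.1 5139 x [0.424 0.549] z [0.468 0.583]
side 0.1 389 x [0.292 0.543] z [0.271 0.563]
top 0.14 1055 x [0.495 0.555] z [0.47  0.528]
620 ((499.737060546875, 86.30496978759766), (76.5028305053711, 34.84362030029297), 0.6290958523750305) 0.06871483011139859 [0.16663797 0.18331485 0.18539448]Traceback (most recent call last):
  File "<stdin>", line 10, in <module>
    return _quantile_unchecked(
        a, q, axis, out, overwrite_input, method, keepdims, weights)
    return _ureduce(a,
                    func=_quantile_ureduce_func,
    ...<5 lines>...
                    overwrite_input=overwrite_input,
                    method=method)
    r = func(a, **kwargs)
    result = _quantile(arr,
                       quantiles=q,
    ...<2 lines>...
                       out=out,
                       weights=wgt)
    slices_having_nans = np.isnan(arr[-1, ...])
                                  ~~~^^^^^^^^^
IndexError: index -1 is out of bounds for axis 0 with size 0
```

Request:
carry_out --steps '[[[4,0,0],[0,0,0],180],[[7,-0.1,0],[0,0,0],180],[[9,-0.1,0],[0,0,0],180],[[10.5,-0.1,0],[0,0,0],180],[[11.4,-0.1,0],[0,0,0],180],[[11.8,-0.1,0],[0,0,0],180],[[11.8,-0.1,0],[0,0,0],180],[[11.8,-0.1,0],[0,0,0],180]]'

```text
t: 6.32
tool_pos: [0.4988, 0.1082, 0.0337]
eef_rot: [-14.2, 89.9, -13.9]
ft_force: [1.3, 0.0, -1.9]
grip_width: 0.0434
```

```bash
python3 - <<'E'
from h import *
st()
print(go([.4985,.110,.028],0.4))
E
```

```text
t 6.33 p [0.4988 0.1082 0.0337] rpy [-14.2  89.9 -13.9] F [ 1.3  0.  -1.9] w 0.0434 q [-47.  35.  39. 118. -35.  39.  16.]
toolaxes [[0.002, -0.001, -1.0], [-0.006, 1.0, -0.001], [1.0, 0.006, 0.002]]
(array([ 0.57,  0.18, -0.03]), array([-0.001,  0.002,  0.001]))
```

Request:
carry_out --steps '[[[0.1,0.25,0],[0,0,0],180],[[0.25,0.25,0],[0,0,0],180],[[0.4,0.25,0],[0,0,0],180],[[0.5,0.25,0],[0,0,0],180],[[0.5,0.25,0],[0,0,0],180]]'

```text
t: 6.95
tool_pos: [0.4988, 0.1107, 0.0292]
eef_rot: [10.5, 89.9, 10.8]
ft_force: [-6.2, -0.3, 18.3]
grip_width: 0.0439
```

```bash
python3 - <<'E'
from h import *
st()
print(go([.4985,.110,.028],0.4))
E
```

```text
t 6.95 p [0.4988 0.1107 0.0292] rpy [10.5 89.9 10.8] F [-6.2 -0.3 18.3] w 0.0439 q [-47.  36.  39. 118. -36.  39.  16.]
toolaxes [[0.002, 0.0, -1.0], [-0.006, 1.0, 0.0], [1.0, 0.006, 0.002]]
(array([ 0.12, -0.07, -0.03]), array([-0.001,  0.002, -0.   ]))
```

Request:
carry_out --steps '[[[-0.1,0,0],[0,0,0],115],[[-0.1,0,0],[0,0,0],105],[[-0.1,0,0],[0,0,0],95],[[-0.1,0,0],[0,0,0],85],[[-0.1,0,0],[0,0,0],80],[[-0.1,0,0],[0,0,0],80]]'

```text
t: 7.7
tool_pos: [0.4988, 0.1107, 0.0302]
eef_rot: [9.5, 89.9, 9.9]
ft_force: [0.1, 0.8, -0.1]
grip_width: 0.0584
```

```bash
python3 - <<'E'
from h import *
st()
E
```

```text
t 7.7 p [0.4988 0.1107 0.0302] rpy [ 9.5 89.9  9.9] F [ 0.1  0.8 -0.1] w 0.0584 q [-47.  36.  39. 118. -36.  39.  16.]
toolaxes [[0.002, 0.0, -1.0], [-0.006, 1.0, 0.0], [1.0, 0.006, 0.002]]
```

Request:
carry_out --steps '[[[-2,0,0],[0,0,0],80],[[-5,0,0],[0,0,0],80],[[-10,0,0],[0,0,0],80],[[-16,-4,0],[0,0,0],200],[[-21,-8,0],[0,0,0],255],[[-26,-12,0],[0,0,0],255],[[-31,-16,0],[0,0,0],255],[[-35,-20,0],[0,0,0],255],[[-35,-22,0],[0,0,0],255],[[-35,-22,0],[0,0,0],255]]'

```text
t: 8.95
tool_pos: [0.4987, -0.1119, 0.3815]
eef_rot: [12.9, 89.8, 13.0]
ft_force: [-0.0, 0.9, -0.7]
grip_width: 0.0001
```

```bash
python3 - <<'E'
from h import *
st()
im,P=snap("side","s2"); im2,P2=snap("top","t2")
c=np.hstack([cv2.resize(im[60:220,130:290],(400,400)),cv2.resize(im2[115:275,45:205],(400,400))]); cv2.imwrite("pics/c3.png",c[...,::-1])
q=P2[120:270,45:205].reshape(-1,3); b=q[(q[:,2]>.054)&(q[:,2]<.07)&(abs(q[:,0]-.4985)<.035)&(q[:,1]>.06)&(q[:,1]<.2)]
print(len(b),cv2.minAreaRect((b[:,:2]*1000).astype(np.float32)) if len(b) else "",np.percentile(b[:,2],[10,50,90]) if len(b) else "")
print(go([.50,.33,.40],0.4),go([.556,.33,.40],.4))
E
```

```text
t 8.95 p [ 0.4987 -0.1119  0.3815] rpy [12.9 89.8 13. ] F [-0.   0.9 -0.7] w 0.0001 q [-47.   9.  64.  98.  -9.  78.  19.]
toolaxes [[0.003, 0.001, -1.0], [-0.001, 1.0, 0.001], [1.0, 0.001, 0.003]]
308 ((498.9969482421875, 141.99359130859375), (38.58277130126953, 41.441192626953125), 89.5526351928711) [0.05500878 0.05722942 0.06303628]
(array([-1.93, 43.93,  0.32]), array([-0.002,  0.002, -0.001])) (array([-1.92, 43.91,  5.92]), array([-0.002,  0.002, -0.001]))
```

View pics/c3.png

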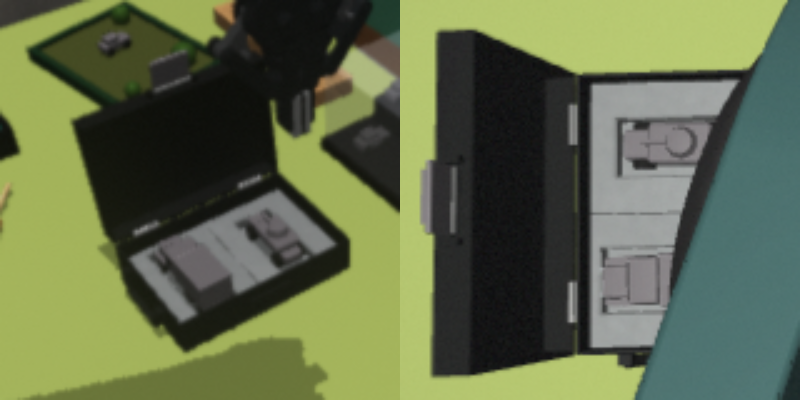

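Request:
carry_out --steps '[[[-1.9,5,1],[0,0,0],255],[[-1.9,10,2],[0,0,0],255],[[-1.9,15,3],[0,0,0],255],[[-1.9,20,4],[0,0,0],255],[[-1.9,25,5],[0,0,0],255],[[-1.9,30,5.9],[0,0,0],255],[[-1.9,35,5.9],[0,0,0],255],[[-1.9,40,5.9],[0,0,0],255],[[-1.9,43.9,5.9],[0,0,0],255],[[-1.9,43.9,5.9],[0,0,0],255],[[-1.9,43.9,5.9],[0,0,0],255]]'

```text
t: 10.42
tool_pos: [0.5553, 0.3298, 0.3996]
eef_rot: [-4.4, 89.9, -4.1]
ft_force: [0.1, -1.0, 0.1]
grip_width: -0.0002
```

```bash
python3 - <<'E'
from h import *
st()
print(go([.556,.33,.192],0),go([.556,.28,.192],0))
im,P=snap("side","s3"); im2,P2=snap("top","t3")
c=np.hstack([cv2.resize(im[:240,60:300],(400,400)),cv2.resize(im2[95:295,0:200],(400,400))]); cv2.imwrite("pics/c4.png",c[...,::-1])
E
```

```text
t 10.43 p [0.5553 0.3298 0.3996] rpy [-4.4 89.9 -4.1] F [ 0.1 -1.   0.1] w -0.0002 q [-67.  27.  51.  77. -21.  86. -17.]
toolaxes [[0.001, -0.0, -1.0], [-0.005, 1.0, -0.0], [1.0, 0.005, 0.001]]
(array([2.076e+01, 2.000e-02, 5.000e-02]), array([0.005, 0.001, 0.   ])) (array([ 2.076e+01, -4.980e+00,  2.000e-02]), array([0.005, 0.001, 0.   ]))
```

View pics/c4.png

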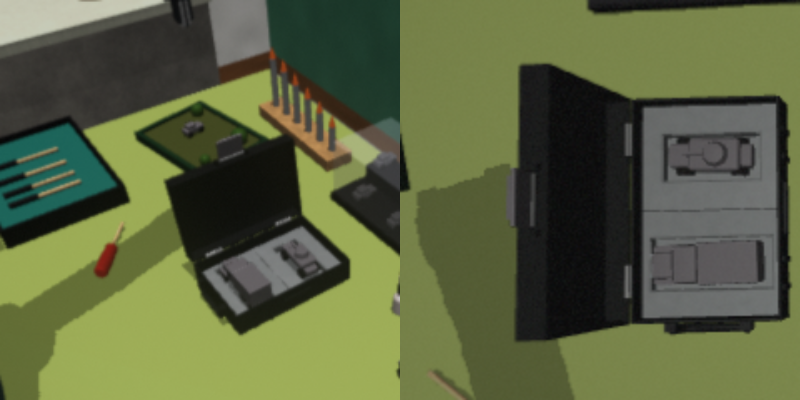

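Request:
carry_out --steps '[[[5,0,0],[0,0,0],255],[[10,0,0],[0,0,0],255],[[15,0,0],[0,0,0],255],[[19,0,0],[0,0,0],255],[[20.7,-1,0],[0,0,0],255],[[20.7,-3,0],[0,0,0],255],[[20.7,-5,0],[0,0,0],255],[[20.7,-5,0],[0,0,0],255]]'

```text
t: 11.52
tool_pos: [0.5572, 0.2767, 0.1948]
eef_rot: [32.9, 89.8, 33.0]
ft_force: [0.9, 0.7, 0.5]
grip_width: -0.0002
```

```bash
cat >> h.py <<'E'
def lidpath(ths,s=.145,off=.011,yh=.210,x=.556):
    for th in ths:
        t=np.radians(th); f=s*np.cos(t)-.028*np.sin(t); z=.05+s*np.sin(t)+.028*np.cos(t)
        p=[x,yh-f+off,z]; print(th,np.round(p,4),*go(p,0.2))
E
python3 - <<'E'
from h import *
st(); lidpath([96,90,85,80,75,70,65,60,55,50])
E
```

```text
t 11.53 p [0.5572 0.2767 0.1948] rpy [32.9 89.8 33. ] F [0.9 0.7 0.5] w -0.0002 q [-63.  33.  47.  96. -27.  63.  -7.]
toolaxes [[0.003, 0.002, -1.0], [-0.001, 1.0, 0.002], [1.0, 0.001, 0.003]]
96 [0.556  0.264  0.1913] [ 0.35 -1.27 -0.12] [-0.003  0.003 -0.002]
90 [0.556 0.249 0.195] [-0.03 -2.77 -0.12] [-0.003  0.003 -0.002]
85 [0.556  0.2363 0.1969] [-0.22 -4.05 -0.12] [-0.003  0.003 -0.002]
80 [0.556  0.2234 0.1977] [-0.3  -5.33 -0.12] [-0.003  0.003 -0.002]
75 [0.556  0.2105 0.1973] [-0.27 -6.62 -0.12] [-0.003  0.003 -0.002]
70 [0.556  0.1977 0.1958] [-0.12 -7.9  -0.12] [-0.003  0.003 -0.002]
65 [0.556  0.1851 0.1932] [ 0.14 -9.16 -0.12] [-0.003  0.003 -0.002]
60 [0.556  0.1727 0.1896] [  0.5  -10.4   -0.12] [-0.003  0.003 -0.002]
55 [0.556  0.1608 0.1848] [  0.97 -11.6   -0.13] [-0.003  0.003 -0.002]
50 [0.556  0.1492 0.1791] [  1.54 -12.75  -0.13] [-0.003  0.003 -0.002]
```

Request:
carry_out --steps '[[[0.2,-0.7,0],[0,0,0],255],[[0.3,-1.3,0],[0,0,0],255],[[0.2,-2,0],[0,0,0],255],[[0,-2.8,0],[0,0,0],255],[[-0.1,-3.5,0],[0,0,0],255],[[-0.2,-4.2,0],[0,0,0],255],[[-0.3,-5.3,0],[0,0,0],255],[[-0.2,-6.6,0],[0,0,0],255],[[-0.1,-7.9,0],[0,0,0],255],[[0.1,-9.1,0],[0,0,0],255]]'

```text
t: 12.78
tool_pos: [0.5572, 0.1846, 0.1934]
eef_rot: [33.1, 89.8, 33.1]
ft_force: [0.8, 2.0, -0.4]
grip_width: 0.0005
```

```bash
python3 - <<'E'
from h import *
st(); im2,P2=snap("top","t4"); im,P=snap("side","s4")
c=np.hstack([cv2.resize(im[20:200,110:290],(400,400)),cv2.resize(im2[95:295,0:200],(400,400))]); cv2.imwrite("pics/c5.png",c[...,::-1])
lidpath([65,60,55,50,45,40,35,30,25,20])
E
```

```text
t 12.78 p [0.5572 0.1846 0.1934] rpy [33.1 89.8 33.1] F [ 0.8  2.  -0.4] w 0.0005 q [-58.  29.  49. 102. -25.  60.   0.]
toolaxes [[0.003, 0.002, -1.0], [-0.0, 1.0, 0.002], [1.0, 0.0, 0.003]]
65 [0.556  0.1851 0.1932] [ 0.01  0.13 -0.12] [-0.005  0.003 -0.002]
60 [0.556  0.1727 0.1896] [ 0.38 -1.1  -0.12] [-0.005  0.003 -0.002]
55 [0.556  0.1608 0.1848] [ 0.85 -2.3  -0.11] [-0.005  0.003 -0.002]
50 [0.556  0.1492 0.1791] [ 1.43 -3.46 -0.11] [-0.005  0.003 -0.002]
45 [0.556  0.1383 0.1723] [ 2.1  -4.55 -0.11] [-0.005  0.003 -0.002]
40 [0.556  0.1279 0.1647] [ 2.86 -5.59 -0.12] [-0.005  0.003 -0.002]
35 [0.556  0.1183 0.1561] [ 3.72 -6.56 -0.12] [-0.005  0.003 -0.002]
30 [0.556  0.1094 0.1467] [ 4.65 -7.44 -0.12] [-0.005  0.003 -0.002]
25 [0.556  0.1014 0.1367] [ 5.66 -8.24 -0.12] [-0.005  0.003 -0.002]
20 [0.556  0.0943 0.1259] [ 6.73 -8.96 -0.12] [-0.005  0.003 -0.002]
```

View pics/c5.png

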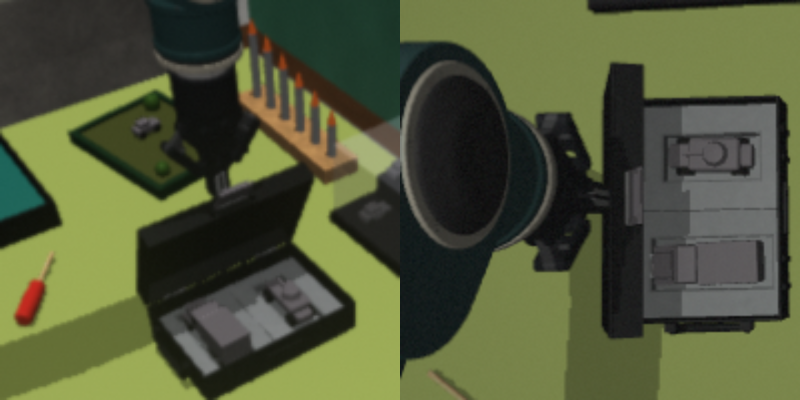

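Request:
carry_out --steps '[[[0.4,-1.1,0],[0,0,0],255],[[0.85,-2.3,0],[0,0,0],255],[[1.4,-3.4,0],[0,0,0],255],[[2.1,-4.5,0],[0,0,0],255],[[2.9,-5.6,0],[0,0,0],255],[[3.7,-6.5,0],[0,0,0],255],[[4.6,-7.4,0],[0,0,0],255],[[5.7,-8.2,0],[0,0,0],255],[[6.7,-8.9,0],[0,0,0],255]]'

```text
t: 14.0
tool_pos: [0.5571, 0.0944, 0.1254]
eef_rot: [30.2, 89.8, 30.1]
ft_force: [-0.7, 0.0, -0.0]
grip_width: 0.0002
```

```bash
python3 - <<'E'
from h import *
st(); lidpath([20,15,12,9,6,4,2,1,0,-.5])
E
```

```text
t 14.0 p [0.5571 0.0944 0.1254] rpy [30.2 89.8 30.1] F [-0.7  0.  -0. ] w 0.0002 q [-48.  32.  46. 108. -29.  52.  12.]
toolaxes [[0.003, 0.002, -1.0], [0.002, 1.0, 0.002], [1.0, -0.002, 0.003]]
20 [0.556  0.0943 0.1259] [-0.05 -0.01 -0.11] [-0.005  0.003 -0.002]
15 [0.556  0.0882 0.1146] [ 1.08 -0.62 -0.11] [-0.005  0.003 -0.002]
12 [0.556  0.085  0.1075] [ 1.78 -0.95 -0.11] [-0.005  0.003 -0.002]
9 [0.556  0.0822 0.1003] [ 2.5  -1.23 -0.11] [-0.005  0.003 -0.002]
6 [0.556  0.0797 0.093 ] [ 3.24 -1.47 -0.12] [-0.005  0.003 -0.002]
4 [0.556  0.0783 0.088 ] [ 3.73 -1.62 -0.12] [-0.005  0.003 -0.002]
2 [0.556  0.0771 0.083 ] [ 4.23 -1.74 -0.12] [-0.005  0.003 -0.002]
1 [0.556  0.0765 0.0805] [ 4.48 -1.8  -0.12] [-0.005  0.003 -0.002]
0 [0.556 0.076 0.078] [ 4.74 -1.85 -0.12] [-0.005  0.003 -0.002]
-0.5 [0.556  0.0758 0.0767] [ 4.86 -1.87 -0.12] [-0.005  0.003 -0.002]
```

Request:
carry_out --steps '[[[0.6,-0.3,0],[0,0,0],255],[[1.2,-0.65,0],[0,0,0],255],[[1.8,-0.95,0],[0,0,0],255],[[2.4,-1.2,0],[0,0,0],255],[[2.9,-1.35,0],[0,0,0],255],[[3.4,-1.5,0],[0,0,0],255],[[3.8,-1.65,0],[0,0,0],255],[[4.2,-1.75,0],[0,0,0],255],[[4.5,-1.8,0],[0,0,0],255],[[4.65,-1.85,0],[0,0,0],255],[[4.75,-1.85,0],[0,0,0],255],[[4.75,-1.85,0],[0,0,0],255]]'

```text
t: 15.5
tool_pos: [0.5572, 0.0759, 0.0781]
eef_rot: [31.1, 89.8, 31.0]
ft_force: [-1.9, -0.4, 4.2]
grip_width: 0.0001
```

```bash
python3 - <<'E'
from h import *
st()
im2,P2=snap("top","t5"); q=P2[110:290,30:230].reshape(-1,3)
b=q[(q[:,2]>.07)&(q[:,2]<.095)&(q[:,1]>.04)&(q[:,1]<.225)&(abs(q[:,0]-.556)<.11)]
A=np.c_[b[:,:2],np.ones(len(b))]; c=np.linalg.lstsq(A,b[:,2],rcond=None)[0]; print(len(b),c,"z front/back",[.556*c[0]+y*c[1]+c[2] for y in(.05,.21)])
E
```

```text
t 15.5 p [0.5572 0.0759 0.0781] rpy [31.1 89.8 31. ] F [-1.9 -0.4  4.2] w 0.0001 q [-43.  36.  43. 109. -33.  47.  17.]
toolaxes [[0.003, 0.002, -1.0], [0.002, 1.0, 0.002], [1.0, -0.002, 0.003]]
1956 [0.0007636  0.00625762 0.07695006] z front/back [np.float64(0.07768750859885307), np.float64(0.07868872760374378)]
```

Request:
carry_out --steps '[[[0.1,0,0],[0,0,0],255],[[0.15,0,0],[0,0,0],255],[[0.15,0,0],[0,0,0],255],[[-3,0,0],[0,0,0],255],[[-8,-2,0],[0,0,0],255],[[-10,-7,0],[0,0,0],255],[[-10,-13,0],[0,0,0],255],[[-10,-19,0],[0,0,0],255],[[-10,-19,0],[0,0,0],255]]'

```text
t: 16.68
tool_pos: [0.5558, -0.1195, 0.1783]
eef_rot: [1.6, 89.8, 1.1]
ft_force: [0.5, 1.2, -0.3]
grip_width: -0.0002
```

```bash
python3 - <<'E'
from h import *
st()
im2,P2=snap("top","t6"); im,P=snap("side","s6")
for n,C in(("top",P2),("side",P)):
    q=C.reshape(-1,3)
    b=q[(q[:,2]>.07)&(q[:,2]<.095)&(q[:,1]>.06)&(q[:,1]<.2)&(abs(q[:,0]-.556)<.11)]
    A=np.c_[b[:,:2],np.ones(len(b))]; c=np.linalg.lstsq(A,b[:,2],rcond=None)[0]; print(n,len(b),"z front/back",[.556*c[0]+y*c[1]+c[2] for y in(.05,.21)])
    b=q[(q[:,1]>-.02)&(q[:,1]<.049)&(q[:,2]>.015)&(q[:,2]<.12)&(abs(q[:,0]-.556)<.035)]
    print("clip?",len(b)); 
    for y in np.arange(-.02,.05,.006):
        d=b[(b[:,1]>=y)&(b[:,1]<y+.006)]
        if len(d)>3: print(round(y,3),len(d),"x",np.round(np.percentile(d[:,0],[3,97]),3),"z",np.round(np.percentile(d[:,2],[5,50,95]),4))
c=np.hstack([cv2.resize(im[80:240,130:290],(400,400)),cv2.resize(im2[95:295,50:250],(400,400))]); cv2.imwrite("pics/c6.png",c[...,::-1])
E
```

```text
t 16.68 p [ 0.5558 -0.1195  0.1783] rpy [ 1.6 89.8  1.1] F [ 0.5  1.2 -0.3] w -0.0002 q [-29.  29.  50. 105. -26.  58.  31.]
toolaxes [[0.003, 0.0, -1.0], [0.009, 1.0, 0.0], [1.0, -0.009, 0.003]]
top 6834 z front/back [np.float64(0.07807870734565281), np.float64(0.07812773831783335)]
clip? 112
0.034 18 x [0.567 0.58 ] z [0.0614 0.0631 0.0646]
0.04 40 x [0.558 0.586] z [0.0607 0.065  0.0683]
0.046 52 x [0.546 0.59 ] z [0.0468 0.0689 0.0765]
side 2238 z front/back [np.float64(0.07689331070637595), np.float64(0.07675659795632767)]
clip? 357
0.004 34 x [0.534 0.578] z [0.0554 0.0583 0.0629]
0.01 24 x [0.533 0.577] z [0.0544 0.0591 0.0611]
0.016 27 x [0.533 0.577] z [0.0558 0.0587 0.061 ]
0.022 28 x [0.533 0.578] z [0.0559 0.0596 0.0619]
0.028 29 x [0.533 0.577] z [0.0587 0.061  0.0636]
0.034 34 x [0.528 0.577] z [0.0593 0.0621 0.0652]
0.04 58 x [0.525 0.587] z [0.0235 0.0616 0.0705]
0.046 122 x [0.522 0.586] z [0.0185 0.0646 0.0763]
```

View pics/c6.png

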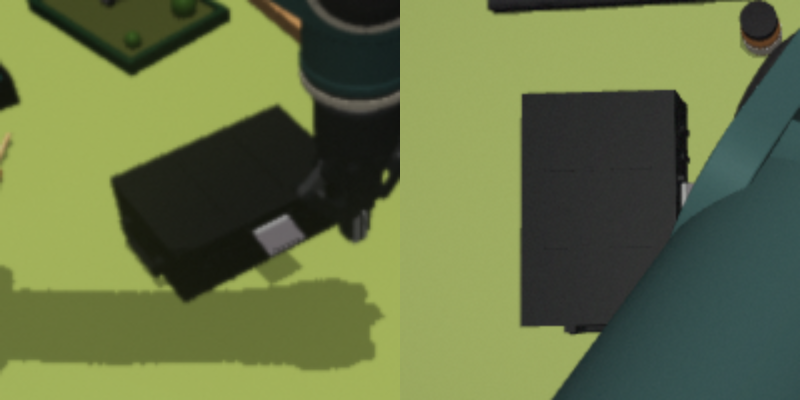

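```bash
cat >> h.py <<'E'
def clip(phs,r=.028,x=.5555):
    for ph in phs:
        t=np.radians(ph); p=[x,.044-r*np.sin(t)-.003*np.cos(t)-.011,.062-r*np.cos(t)+.003*np.sin(t)]; print(ph,np.round(p,4),*go(p,0.2))
E
python3 - <<'E'
from h import *
print(go([.5555,.005,.178],.2)); clip([120,105,95,85,75,60,45,30,20,10,5,0])
E
```

```text
(array([-1.000e-02,  1.196e+01, -1.400e-01]), array([-0.006,  0.003, -0.002]))
120 [0.5555 0.0103 0.0786] [ 9.93 12.47 -0.17] [-0.006  0.003 -0.002]
105 [0.5555 0.0067 0.0721] [10.57 12.12 -0.17] [-0.006  0.003 -0.002]
95 [0.5555 0.0054 0.0674] [11.05 11.98 -0.17] [-0.006  0.003 -0.002]
85 [0.5555 0.0048 0.0625] [11.53 11.93 -0.17] [-0.006  0.003 -0.002]
75 [0.5555 0.0052 0.0577] [12.02 11.96 -0.17] [-0.006  0.003 -0.002]
60 [0.5555 0.0073 0.0506] [12.73 12.17 -0.17] [-0.006  0.003 -0.002]
45 [0.5555 0.0111 0.0443] [13.36 12.55 -0.17] [-0.006  0.003 -0.002]
30 [0.5555 0.0164 0.0393] [13.87 13.08 -0.18] [-0.006  0.003 -0.002]
20 [0.5555 0.0206 0.0367] [14.12 13.5  -0.18] [-0.006  0.003 -0.002]
10 [0.5555 0.0252 0.0349] [14.3  13.96 -0.18] [-0.006  0.003 -0.002]
5 [0.5555 0.0276 0.0344] [14.36 14.2  -0.18] [-0.006  0.003 -0.002]
0 [0.5555 0.03   0.034 ] [14.39 14.44 -0.18] [-0.006  0.003 -0.002]
```

Request:
carry_out --steps '[[[0,5,-0.1],[0,0,0],255],[[0,9,-0.1],[0,0,0],255],[[2,12,-0.1],[0,0,0],255],[[5,12,-0.1],[0,0,0],255],[[8,12,-0.1],[0,0,0],255],[[9.9,12.1,-0.1],[0,0,0],255],[[9.9,12.1,-0.1],[0,0,0],255]]'

```text
t: 17.65
tool_pos: [0.5555, 0.0067, 0.0777]
eef_rot: [66.4, 89.9, 66.2]
ft_force: [-0.0, -0.3, 0.9]
grip_width: -0.0003
```

```bash
python3 - <<'E'
from h import *
st(); clip([95,85,75,60,45,30,20,10,5,0,-5])
E
```

```text
t 17.65 p [0.5555 0.0067 0.0777] rpy [66.4 89.9 66.2] F [-0.  -0.3  0.9] w -0.0003 q [-37.  35.  43. 110. -33.  47.  24.]
toolaxes [[0.001, 0.001, -1.0], [0.003, 1.0, 0.001], [1.0, -0.003, 0.001]]
95 [0.5555 0.0054 0.0674] [ 1.03 -0.14  0.  ] [-0.006  0.001 -0.001]
85 [0.5555 0.0048 0.0625] [ 1.51 -0.19  0.  ] [-0.006  0.001 -0.001]
75 [0.5555 0.0052 0.0577] [ 2.   -0.16 -0.  ] [-0.006  0.001 -0.001]
60 [0.5555 0.0073 0.0506] [ 2.71  0.05 -0.  ] [-0.006  0.001 -0.001]
45 [0.5555 0.0111 0.0443] [ 3.34  0.43 -0.  ] [-0.006  0.001 -0.001]
30 [0.5555 0.0164 0.0393] [ 3.85  0.96 -0.  ] [-0.006  0.001 -0.001]
20 [0.5555 0.0206 0.0367] [ 4.1   1.38 -0.01] [-0.006  0.001 -0.001]
10 [0.5555 0.0252 0.0349] [ 4.28  1.84 -0.01] [-0.006  0.001 -0.001]
5 [0.5555 0.0276 0.0344] [ 4.34  2.08 -0.01] [-0.006  0.001 -0.001]
0 [0.5555 0.03   0.034 ] [ 4.37  2.32 -0.01] [-0.006  0.001 -0.001]
-5 [0.5555 0.0325 0.0338] [ 4.39  2.57 -0.01] [-0.006  0.001 -0.001]
```

Request:
carry_out --steps '[[[0.7,-0.1,0],[0,0,0],255],[[1.3,-0.2,0],[0,0,0],255],[[1.8,-0.2,0],[0,0,0],255],[[2.3,-0.1,0],[0,0,0],255],[[2.7,0.05,0],[0,0,0],255],[[3.1,0.25,0],[0,0,0],255],[[3.4,0.5,0],[0,0,0],255],[[3.85,0.95,0],[0,0,0],255],[[4.1,1.4,0],[0,0,0],255],[[4.3,1.85,0],[0,0,0],255],[[4.4,2.1,0],[0,0,0],255],[[4.4,2.2,0],[0,0,0],255]]'

```text
t: 19.15
tool_pos: [0.5556, 0.0271, 0.034]
eef_rot: [-38.7, 89.9, -39.0]
ft_force: [-2.3, -13.5, 5.4]
grip_width: -0.0002
```

```bash
python3 - <<'E'
from h import *
st(); clip([5,0,-5])
im,P=snap("side","s7"); cv2.imwrite("pics/c7.png",cv2.resize(im[80:240,130:290],(500,500))[...,::-1])
E
```

```text
t 19.15 p [0.5556 0.0271 0.034 ] rpy [-38.7  89.9 -39. ] F [ -2.3 -13.5   5.4] w -0.0002 q [-37.  39.  40. 111. -36.  43.  25.]
toolaxes [[0.001, -0.001, -1.0], [0.004, 1.0, -0.001], [1.0, -0.004, 0.001]]
5 [0.5555 0.0276 0.0344] [-0.04  0.04 -0.01] [-0.007  0.001  0.001]
0 [0.5555 0.03   0.034 ] [-0.    0.29 -0.01] [-0.007  0.001  0.001]
-5 [0.5555 0.0325 0.0338] [ 0.01  0.53 -0.01] [-0.007  0.001  0.001]
```

View pics/c7.png

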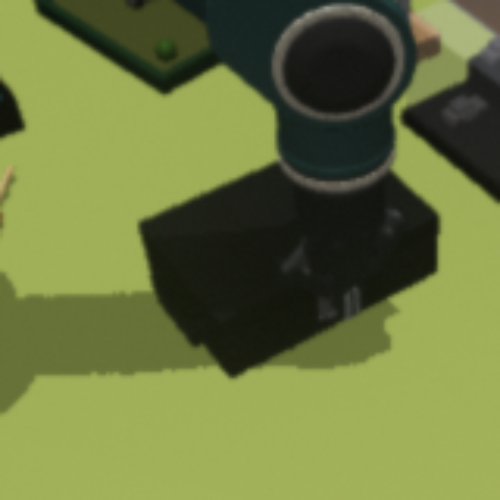

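Request:
carry_out --steps '[[[0,-2,0],[0,0,0],255],[[-1,-6,0],[0,0,0],255],[[-5,-10,0],[0,0,0],255],[[-11,-10,0],[0,0,0],255],[[-17,-10,0],[0,0,0],255],[[-23,-10,-3],[0,0,0],255],[[-26,-13,-8],[0,0,0],255],[[-26,-16,-12],[0,0,0],255],[[-26,-18,-14],[0,0,0],255],[[-26,-18,-14],[0,0,0],255]]'

```text
t: 20.45
tool_pos: [0.4133, -0.1535, 0.2942]
eef_rot: [43.5, 89.8, 43.1]
ft_force: [-0.3, 0.8, 0.3]
grip_width: -0.0004
```

```bash
python3 - <<'E'
from h import *
st()
im2,P2=snap("top","t8"); im,P=snap("side","s8")
for n,C in(("top",P2),("side",P)):
    q=C.reshape(-1,3)
    b=q[(q[:,2]>.07)&(q[:,2]<.095)&(q[:,1]>.06)&(q[:,1]<.2)&(abs(q[:,0]-.556)<.11)]
    if len(b)<50: continue
    A=np.c_[b[:,:2],np.ones(len(b))]; c=np.linalg.lstsq(A,b[:,2],rcond=None)[0]; print(n,len(b),"z front/back",[.556*c[0]+y*c[1]+c[2] for y in(.05,.21)])
    b=q[(q[:,1]>-.02)&(q[:,1]<.055)&(q[:,2]>.02)&(q[:,2]<.075)&(abs(q[:,0]-.5555)<.02)]
    for z in np.arange(.02,.075,.006):
        d=b[(b[:,2]>=z)&(b[:,2]<z+.006)]
        if len(d)>3: print(round(z,3),len(d),"y",np.round(np.percentile(d[:,1],[5,50,95]),4))
# others
z=P2[...,2]; z0=np.load("pics/t0.npy")[...,2]
for nm,(c,r) in dict(field=(312,166),tank=(395,215)).items():
    print(nm,np.nanmedian(np.abs(z-z0)[r-12:r+12,c-20:c+20]))
c=np.hstack([cv2.resize(im[80:240,130:290],(400,400)),cv2.resize(im,(400,400))]); cv2.imwrite("pics/c8.png",c[...,::-1])
E
```

```text
t 20.45 p [ 0.4133 -0.1535  0.2942] rpy [43.5 89.8 43.1] F [-0.3  0.8  0.3] w -0.0004 q [-46.  -1.  63. 114.   1.  66.  16.]
toolaxes [[0.002, 0.002, -1.0], [0.006, 1.0, 0.002], [1.0, -0.006, 0.002]]
top 7247 z front/back [np.float64(0.07793714399346167), np.float64(0.07821656405370607)]
0.026 15 y [0.0356 0.0378 0.0385]
0.032 34 y [0.0353 0.0376 0.0394]
0.038 5 y [0.0386 0.0389 0.0389]
0.044 26 y [0.0394 0.0397 0.0484]
0.056 23 y [0.0396 0.0481 0.0485]
0.062 60 y [0.0391 0.0414 0.0455]
0.068 14 y [0.0454 0.0481 0.0485]
0.074 6 y [0.0478 0.0479 0.054 ]
side 768 z front/back [np.float64(0.07675544145395947), np.float64(0.07683111639966987)]
0.026 21 y [0.0337 0.0362 0.0405]
0.032 18 y [0.0346 0.0385 0.0393]
0.038 17 y [0.0368 0.0385 0.0405]
0.044 17 y [0.0378 0.0386 0.04  ]
0.05 20 y [0.037  0.039  0.0402]
0.056 24 y [0.0386 0.04   0.0481]
0.062 36 y [0.037  0.0422 0.0489]
0.068 15 y [0.046  0.0477 0.0493]
0.074 5 y [0.0468 0.0486 0.053 ]
field 0.00146130612805027
tank 0.0013274929661615323
```

View pics/c8.png

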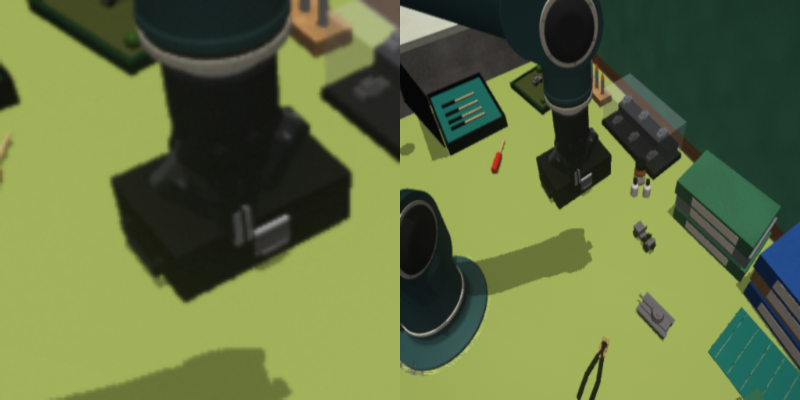

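Request:
carry_out --steps '[[[3,4,4],[0,0,0.07],255],[[6,8,8],[0,0,0.14],255],[[9.4,11,12],[0,0,0.2],255],[[9.4,11.3,14.2],[0,0,0.2],255],[[15,11.3,14.2],[0,0,0.2],255],[[20,11.3,14.2],[0,0,0.2],255],[[24,11.3,14.2],[0,0,0.2],255],[[26.4,11.3,14.2],[0,0,0.2],255],[[26.4,13,14.2],[0,0,0.2],255],[[26.4,15,14.2],[0,0,0.2],255],[[26.4,16,14.2],[0,0,0.2],255],[[26.4,16,14.2],[0,0,0.2],255]]'

```text
t: 22.05
tool_pos: [0.5582, 0.0088, 0.0311]
eef_rot: [89.2, 78.5, 89.1]
ft_force: [-0.7, -0.4, -0.2]
grip_width: -0.0001
```

```bash
python3 - <<'E'
from h import *
st()
E
```

```text
t 22.05 p [0.5582 0.0088 0.0311] rpy [89.2 78.5 89.1] F [-0.7 -0.4 -0.2] w -0.0001 q [-30.  41.  42. 111. -52.  51.  44.]
toolaxes [[0.003, 0.199, -0.98], [0.001, 0.98, 0.199], [1.0, -0.002, 0.003]]
```

Request:
carry_out --steps '[[[0.2,1,0],[0,0,0],255],[[0.3,1.5,0],[0,0,0],255],[[0.35,1.8,0],[0,0,0],255],[[0.4,1.95,0],[0,0,0],255],[[0.4,1.95,0],[0,0,0],255]]'

```text
t: 22.68
tool_pos: [0.5582, 0.0285, 0.031]
eef_rot: [89.2, 78.5, 89.1]
ft_force: [-0.8, 0.4, 0.2]
grip_width: -0.0001
```

```bash
python3 - <<'E'
from h import *
st()
E
```

```text
t 22.68 p [0.5582 0.0285 0.031 ] rpy [89.2 78.5 89.1] F [-0.8  0.4  0.2] w -0.0001 q [-31.  41.  42. 111. -52.  50.  42.]
toolaxes [[0.003, 0.199, -0.98], [0.002, 0.98, 0.199], [1.0, -0.002, 0.003]]
```

Request:
carry_out --steps '[[[0.02,0.1,0],[0,0,0],255],[[0.04,0.2,0],[0,0,0],255],[[0.04,0.2,0],[0,0,0],255]]'

```text
t: 23.05
tool_pos: [0.5582, 0.0294, 0.031]
eef_rot: [89.1, 78.6, 88.9]
ft_force: [-0.1, -5.8, 0.5]
grip_width: -0.0003
```

Request:
carry_out --steps '[[[0.02,0.1,0],[0,0,0],255],[[0.04,0.2,0],[0,0,0],255],[[0.04,0.2,0],[0,0,0],255]]'

```text
t: 23.42
tool_pos: [0.5582, 0.0296, 0.031]
eef_rot: [89.0, 78.7, 88.7]
ft_force: [-1.0, -9.3, 1.4]
grip_width: -0.0002
```

Request:
carry_out --steps '[[[0,-2,0],[0,0,0],255],[[-1,-6,0],[0,0,0],255],[[-6,-9,0],[0,0,0],255],[[-12,-12,0],[0,0,-0.1],255],[[-18,-15,-5],[0,0,-0.2],255],[[-20,-20,-10],[0,0,-0.2],255],[[-20,-25,-14],[0,0,-0.2],255],[[-20,-30,-14],[0,0,-0.2],255],[[-20,-34,-14],[0,0,-0.2],255],[[-20,-34,-14],[0,0,-0.2],255]]'

```text
t: 24.68
tool_pos: [0.4132, -0.3466, 0.16]
eef_rot: [-60.6, 89.7, -61.3]
ft_force: [0.6, 1.0, 0.5]
grip_width: -0.0001
```

```bash
python3 - <<'E'
from h import *
st()
im2,P2=snap("top","t9"); im,P=snap("side","s9")
for n,C in(("top",P2),("side",P)):
    q=C.reshape(-1,3)
    b=q[(q[:,2]>.07)&(q[:,2]<.095)&(q[:,1]>.06)&(q[:,1]<.2)&(abs(q[:,0]-.556)<.11)]
    if len(b)>50:
        A=np.c_[b[:,:2],np.ones(len(b))]; c=np.linalg.lstsq(A,b[:,2],rcond=None)[0]; print(n,len(b),"z front/back",[.556*c[0]+y*c[1]+c[2] for y in(.05,.21)])
    b=q[(q[:,1]>.02)&(q[:,1]<.044)&(q[:,2]>.027)&(q[:,2]<.056)&(abs(q[:,0]-.5555)<.018)]
    if len(b)>5: print("clip y(z)",len(b),np.polyfit(b[:,2],b[:,1],1),b[:,1].mean())
z=P2[...,2]
rm=np.zeros(z.shape,bool); rm[140:260,270:450]=1
n,l,s_,c=cv2.connectedComponentsWithStats(((z>.012)&(z<.07)&rm).astype(np.uint8))
for i in range(1,n):
    if s_[i,4]>200: print(cv2.minAreaRect((P2[l==i][:,:2]*1000).astype(np.float32)))
cv2.imwrite("pics/c9.png",np.hstack([cv2.resize(im[80:240,130:290],(400,400)),cv2.resize(im2,(400,400))])[...,::-1])
E
```

```text
t 24.68 p [ 0.4132 -0.3466  0.16  ] rpy [-60.6  89.7 -61.3] F [0.6 1.  0.5] w -0.0001 q [ -8.  31.  58. 110. -31.  56.  64.]
toolaxes [[0.003, -0.005, -1.0], [0.013, 1.0, -0.005], [1.0, -0.013, 0.003]]
top 7262 z front/back [np.float64(0.07798530167896245), np.float64(0.07815189959714275)]
clip y(z) 49 [0.09880343 0.03576269] 0.0393242557677532
side 730 z front/back [np.float64(0.07704888295811996), np.float64(0.07698236381304403)]
((622.8590087890625, -215.16270446777344), (88.11103057861328, 38.18962860107422), 88.70093536376953)
((511.6428527832031, -386.3034973144531), (54.22734069824219, 111.7237548828125), 12.270955085754395)
```

View pics/c9.png

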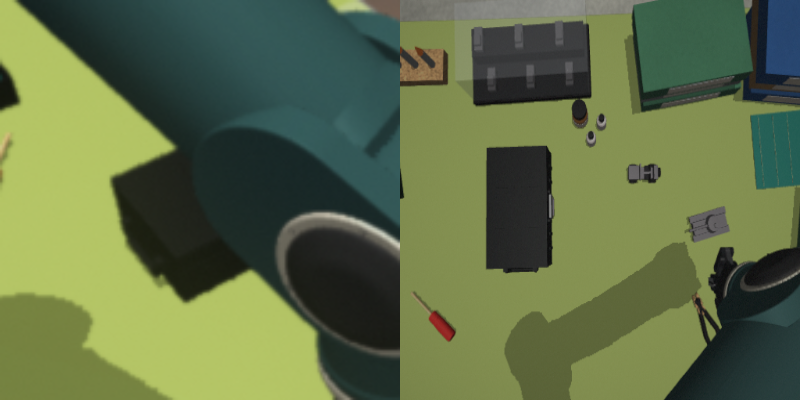

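```bash
python3 - <<'E'
from h import *
for t in("t8","t9"):
    q=np.load(f"pics/{t}.npy").reshape(-1,3)
    b=q[(q[:,1]>.02)&(q[:,1]<.044)&(q[:,2]>.02)&(q[:,2]<.058)&(abs(q[:,0]-.5555)<.022)]
    for z in np.arange(.02,.06,.005):
        d=b[(b[:,2]>=z)&(b[:,2]<z+.005)]
        if len(d): print(t,round(z,3),len(d),np.round(np.median(d[:,1]),4))
from station import job_done
print(job_done())
E
```

```text
t8 0.025 4 0.0386
t8 0.03 35 0.0374
t8 0.035 17 0.0393
t8 0.04 1 0.0386
t8 0.045 18 0.0396
t8 0.05 2 0.0393
t9 0.025 5 0.0403
t9 0.03 29 0.0381
t9 0.035 3 0.0395
t9 0.04 13 0.0403
t9 0.045 7 0.04
the job is handed in; nothing more can be done
None
```

The lorry is standing on its wheels in the empty bay, the lid is shut and the clip is folded down. I handed the job in about 25 s into the 56 s limit.

- **Lorry:** it was set down under contact, at about 18 N, with its bonnet towards the hinge. The pictures taken before closing showed it level inside the bay.
- **Lid:** I pushed it round from behind with small forces, ending at about 4 N plus a final 1.5 mm press whose force I did not read. The top view puts its top face at 78.0 mm in front and 78.2 mm at the back, so it is fully shut. The side camera read about 77 mm, but also flat.
- **Clip:** I folded it down and pressed it to a firm stop. After the first press it read as if its lower end stood 1–2 mm out, so I pressed again at the lower end with a tilted tool. That press met a firm stop at about 9 N.
- **Remaining doubt on the clip:** the last depth points are sparse and put its face 38–40 mm along world y. A line through them still shows a slope of about 0.1 rad. I took that as noise, because of the firm stop, but did not settle it.
- **Other models:** the field car and the tank measure within about 1 mm of where they started. The armoured car looked unmoved in the pictures before closing and was not checked after that.
- **Arm:** it is clear of everything, and the force readings were near zero at hand-in.

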